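# Close the dowelled wafer press over a filled monaka and hold it shut

## Task

The filled wafer (monaka) on the sheet pan needs its two crisp shells pressed together. Handle it gently, it is brittle: set it flat in the round pocket of the blue press on its spring pad and let go of it, then take the blue cover by its grip, fit it over the two steel dowels and push it down against the spring until the cover lies flush on the lower half all round. Finish there, still holding the cover by its grip and pressing it fully shut, and leave the other things on the worktop where they are.

Things in the scene. Friction and masses are not known exactly. Their poses are not given: they have to be found in the camera images.
- monaka: Filled wafer, round, tan, fluted, dark line of paste round its middle; 50 mm across, 28 mm high, 0.05 kg. Side upright from 7 to 21 mm above its underside, bevelled above and below. Stands flat in the near part of the sheet pan (floor 3 mm, rim 14 mm above the worktop). Brittle: over 15 N from one finger cracks it; 3 N from each carries it. Origin: centre of underside; z up.
- press_base: Lower half of the press, fixed: blue plate 100 mm (x) by 150 mm (y) on a steel foot 112 by 164 mm; upper face 36 mm above the worktop. In its middle a round pocket 58 mm wide with a white spring pad as floor. Two steel dowels at y = +55 and -55 mm: 12 mm thick, 26 mm high above the blue face, the top 7 mm tapering to 4 mm. Origin: centre of its underside, on the worktop; z up.
- press_seat (a point): Centre of the lower half's upper blue face, on the pocket's axis, 36 mm above the worktop; axes as those of the lower half.
- press_pad (a joint): How far the spring pad is pushed down, in m. At 0 it lies 6 mm below the blue face, so a monaka on it reaches 22 mm above the face. It pushes up with 6 N at 0 and 12 N at 0.008 m, where the press is shut (end stop 0.010); let go, it lifts the cover again.
- press_cover: Upper half of the press, loose, 0.32 kg, underside down: blue plate 92 (x) by 150 (y) by 22 mm. Dowel holes 15 mm wide right through at y = +55 and -55 mm; round recess in the underside 58 mm wide, 14 mm deep. It fits either way round and meets the monaka 8 mm before it is shut; shutting takes a push of 8 to 10 N besides its weight. Origin: centre of underside; z up.
- cover_grip (a point): Middle of the white grip bar on top of the cover, 36 mm above the cover's underside, axes as the cover's. The bar is 20 mm (x, grip across this) by 66 mm (y), from 22 to 50 mm above the underside. With the press shut this point is 72 mm above the worktop and the dowel tips stand 4 mm out of the cover's top.
- black_mould_09: Black mould cup with brown sweets, 80 x 80 x 18 mm, loose, in the far part of the sheet pan; leave it there. Origin: centre of its underside.
- black_mould_11: Black mould cup with green sweets, 80 x 80 x 18 mm, loose, in the far part of the sheet pan; leave it there. Origin: centre of its underside.
- wood_stamp: Turned wooden stamp, 38 x 38 x 55 mm, standing near the front edge of the worktop; leave it there. Origin: centre of its underside.
- kitchen_timer: Kitchen timer lying face up, 62 x 66 x 20 mm, behind the press on the left; leave it there. Origin: centre of its underside.
- clear_pack_1: Green sweet in a clear pack, 65 x 62 x 35 mm, behind the press; leave it there. Origin: centre of its underside.
- bench_scraper: Bench scraper with round wooden grip, 92 x 132 x 26 mm, lying behind the press; leave it there. Origin: underside, below the wooden grip.
- sheet_pan: Shallow aluminium sheet pan, fixed, 230 mm (x) by 220 mm (y), floor 3 mm and rim 14 mm above the worktop. Origin: centre of its underside.
Not all that is in view belongs to the job. Leave any red or turquoise look-alike of the monaka alone.

How it is judged:
By the outcome, as a careful person would: the job done as asked, in the order asked, and still so for the second after the job is handed in, while the arm keeps its last pose, push and grip.
It also fails if it takes over 61 s, if anything falls off the work surface, if the arm or the gripper's body presses on something with over 40 N, if the wrist force passes 120 N, or if a joint passes its speed limit or range.

## Robot

A 6-joint arm with a two-finger parallel gripper is mounted at the origin on a cart in front of the work surface, level with it; the furniture and walls round the work are solid. World frame = base frame: x ahead of the robot, y to its left, z up, the work surface at z = 0. Lengths are in m, angles in rad, forces in N, time in s.
With the tool pointing down it reaches from about 0.35 to 0.775 m from the base axis. Payload 7.3 kg.
Tool frame: the origin (TCP) lies on the centre line of the jaws, within the pads' length; the fingertips stand tip_reach ahead of it and the grasp point (between the pads) lies 6 mm ahead of it (tip_reach is the distance from the TCP to the fingertips, in m); x points along the fingers, y is the direction in which the jaws open and shut, and the axes are right-handed (so a half turn about x gives the same grasp; the last joint's range is limited). The gripper opens to 92 mm and grips with 3 to 60 N. Pads are 19 mm wide; open, the fingers measure 130 mm over their backs; the gripper's body (75 mm by 190 mm) begins 47 mm behind the grasp point.
Start: joints at [-1.452, 0.342, 1.524, -0, 1.275, -0.146], TCP at [0.137, -0.507, 0.252] pointing down, gripper open.
Joint ranges: [-2.53, 2.53], [-0.77, 2.02], [0.04, 2.7], [-1, 4.14], [0.28, 2.66], [-3.11, 3.11]. Speed limits (rad/s): [2.57, 2.57, 3.14, 3.14, 3.14, 3.14].

## Interface

Orientations are given as [roll, pitch, yaw] about the fixed x, y, z axes, in that order (R = Rz(yaw) Ry(pitch) Rx(roll)).
In Python, from cell import observe, read_camera, get_calibration, hand_in, tip_reach gives the robot as it stands. The module is installed in compiled form; this text tells all that it offers.
- The arm moves only by the shell command python3 -m crank 'ROWS' [FORCE]. ROWS is JSON, a list of rows, each an object of numbers: "fingers": the opening, from -1 (shut) to 1 (fully open); "tx", "ty", "tz": the shift along the tool's x, y, z in units of 40 mm (1.0 is 40 mm); "roll": the turn about the tool's x in units of 10 degrees (1.0 is 10 degrees). In form: [{"fingers": .., "tx": .., "ty": .., "tz": .., "roll": ..}, ...]. A call has exactly 8 rows; each row is the pose to reach, as a shift and turn from the pose commanded when the call began, along the tool's axes at that moment; what a row does not reach only later rows make up. A row lasts 1/8 s, in which the tool goes at most 62.5 mm and 10.7 degrees, less where a joint would pass 70% of its speed; a pose out of reach is approached as far as the arm can. A call with a gripper value outside its range is refused whole. The fingers move at their own pace and stop on an object; FORCE is the grip in N (left out, the last holds). Time passes only in rows, so rows that repeat a pose let the fingers close, or fill a call up. It gives the time, the measured TCP pose, the force and the opening at its end, in the units of the state.
- observe(): the state, without advancing time (a new reading comes with each control period).
- read_camera(name): name is "scene" or "top" or "wrist"; returns (picture, depth): 480x640x3 uint8, red, green, blue; 480x640 float32, m along the optical axis (not along the pixel's ray), 0 where there is no reading.
- get_calibration(name): a dict with "vertical_fov" (degrees; the focal length in pixels is half the picture's height over the tangent of half this angle, whatever the lens; pixels are square), "cx", "cy" (the principal point, pixels), "pose" (4x4, takes a point from camera to world coordinates); the wrist camera has in their place "T_tool_cam" (4x4, takes a point from camera to tool coordinates, whose origin is the TCP and whose axes are the tool frame's). Camera axes: x right, y down, z forward; pixel columns grow to the right and rows downward; lengths in m; the calibration is good to about 2 mm. A picture is of the moment at which its call begins: read the wrist's pose just before it. get_calibration takes no time and is no camera call.
- hand_in(): hands the job in, once; it reports no verdict.
The state is a dict: "time": time; "qpos": joint angles; "qvel": joint speeds; "joint_efforts": joint torques, N m; "tool_pos": TCP position; "tool_rot": TCP orientation; "contact_force": force on the tool from outside, world axes, zero at the start; "torque": the same for the moment, N m; "opening": finger opening in m.
Only numpy, scipy, OpenCV 4.12 (cv2) and the standard library are available. Lean on these libraries where they do the work, as an engineer would, in place of code of your own. Each camera call takes 0.05 s, during which the arm holds its last target. There are 200 camera calls.

## Working session

There is one attempt and no reset: what is moved stays moved. The work goes in short steps, Python scripts to look and compute and a shell command to move; the robot and the scene stay as the last step left them, time stands still between calls to the robot, and variables do not carry over. Pictures are saved under pics/ and viewed, about 8 in all and at most 12, crops included, and the job is handed in when it is done.

```bash
mkdir -p pics; cat > h.py <<'E'
import numpy as np, cv2
from cell import observe, read_camera, get_calibration, tip_reach
from scipy.spatial.transform import Rotation as R
def grab(n,f=None):
    s=observe(); im,d=read_camera(n); c=get_calibration(n)
    fl=240/np.tan(np.radians(c['vertical_fov'])/2)
    if 'pose' in c: T=np.array(c['pose'])
    else:
        W=np.eye(4); W[:3,:3]=R.from_euler('xyz',s['tool_rot']).as_matrix(); W[:3,3]=s['tool_pos']; T=W@np.array(c['T_tool_cam'])
    if f: cv2.imwrite('pics/'+f,im[...,::-1])
    return im,d,(fl,c['cx'],c['cy'],T)
def ray(p,u,v,z):
    fl,cx,cy,T=p; d=T[:3,:3]@np.array([(u-cx)/fl,(v-cy)/fl,1.]); return T[:3,3]+d*(z-T[2,3])/d[2]
def cloud(d,p):
    fl,cx,cy,T=p; v,u=np.mgrid[:480,:640]
    P=np.stack([(u-cx)/fl*d,(v-cy)/fl*d,d],-1); return P@T[:3,:3].T+T[:3,3]
def plan(x,y,z,yaw=None):
    s=observe(); M=R.from_euler('xyz',s['tool_rot']).as_matrix()
    d=M.T@(np.array([x,y,z])-s['tool_pos'])/0.04
    print('shift units',d.round(3),'tool y dir deg',np.degrees(np.arctan2(M[1,1],M[0,1])).round(2))
E
python3 - <<'E'
from h import *
s=observe(); print(s, tip_reach() if callable(tip_reach) else tip_reach)
for n in('top','scene'):
    im,d,p=grab(n,n+'0.png'); print(n,p[0],p[3].round(3).tolist(),(d>0).mean())
    np.savez(n+'0.npz',im=im,d=d)
M=R.from_euler('xyz',s['tool_rot']).as_matrix();print(M.round(3))
E
```

```text
{'time': 0.0, 'qpos': array([-1.45196550e+00,  3.42734447e-01,  1.52504106e+00, -2.33334491e-05,
        1.27536298e+00, -1.46019400e-01]), 'qvel': array([ 1.68351576e-04,  7.99439230e-06,  2.43253517e-04, -1.54964115e-04,
       -1.11827758e-03,  2.21274027e-04]), 'joint_efforts': array([-1.73217118e-04, -4.31237948e+01, -2.44224787e+01,  7.18365703e-02,
        5.58960834e-02, -1.28235056e-04]), 'tool_pos': array([ 0.13738738, -0.50632109,  0.25103045]), 'tool_rot': array([-1.70238309,  1.56925033,  1.7040666 ]), 'contact_force': array([ 0.10873789,  0.51621145, -0.09634659]), 'torque': array([0.01961385, 0.00702817, 0.02756687]), 'opening': 0.09160699842779219} 0.025
top 449.65141068161006 [[-0.013, -0.986, 0.169, 0.421], [-1.0, 0.012, -0.011, -0.008], [0.009, -0.169, -0.986, 1.038], [0.0, 0.0, 0.0, 1.0]] 0.9960904947916667
scene 566.3160031139264 [[0.518, -0.411, 0.751, -0.618], [-0.855, -0.228, 0.465, -0.759], [-0.019, -0.883, -0.469, 0.798], [0.0, 0.0, 0.0, 1.0]] 0.9630013020833333
[[-0.     0.262 -0.965]
 [ 0.002 -0.965 -0.262]
 [-1.    -0.002 -0.   ]]
```

View pics/top0.png

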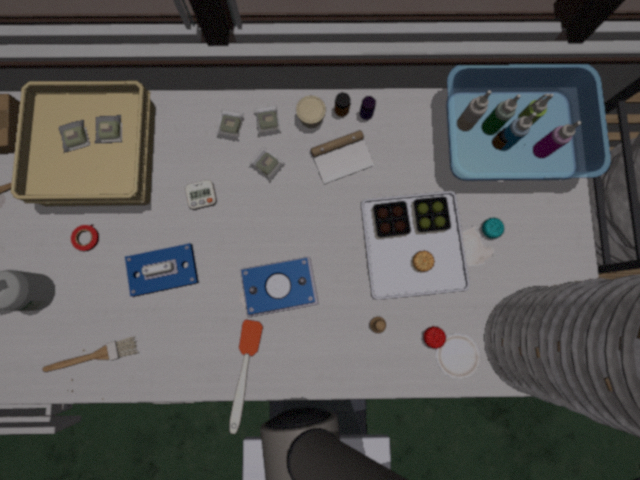

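View pics/scene0.png

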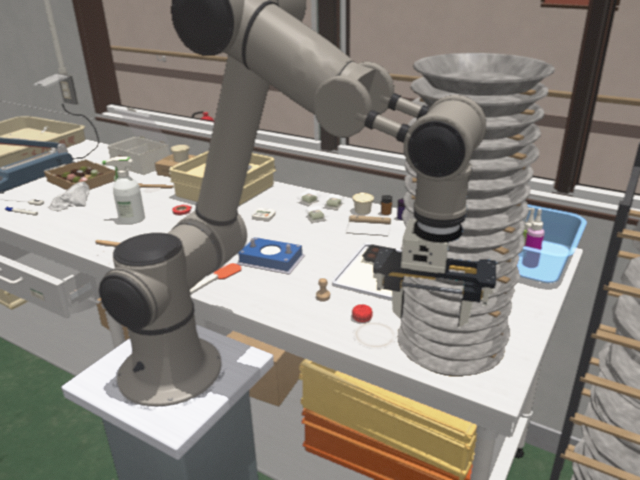

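The top view shows the monaka at (424,261), the press base at (279,286) with its pocket and dowels, and the cover at (161,269) with its white grip. A pot stack stands beside the arm's start pose. The scene view agrees.

```bash
python3 - <<'E'
from h import *
im,d,p=grab('top'); P=cloud(d,p)
hsv=cv2.cvtColor(im,cv2.COLOR_RGB2HSV)
blue=((hsv[...,0]>100)&(hsv[...,0]<120)&(hsv[...,1]>150)).astype(np.uint8)
for n,(x0,x1,y0,y1),z in(('base',(230,325,250,320),.036),('cover',(115,205,235,300),.022)):
    m=np.zeros_like(blue); m[y0:y1,x0:x1]=blue[y0:y1,x0:x1]
    zz=P[...,2][m>0]; print(n,m.sum(),'z',np.percentile(zz,[5,50,95]).round(4))
    m&=(P[...,2]>z-.006).astype(np.uint8)
    c=max(cv2.findContours(m,0,2)[0],key=cv2.contourArea)[:,0]
    w=np.array([ray(p,u,v,z)[:2] for u,v in c],np.float32)
    r=cv2.minAreaRect(w*1000); b=cv2.boxPoints(r); e=max((b[1]-b[0],b[2]-b[1]),key=np.linalg.norm)
    print(r,'long axis deg',np.degrees(np.arctan2(e[1],e[0])))
def tan(x0,x1,y0,y1,z,f):
    m=np.zeros_like(blue); m[y0:y1,x0:x1]=f[y0:y1,x0:x1]
    c=max(cv2.findContours(m,0,2)[0],key=cv2.contourArea); (u,v),rr=cv2.minEnclosingCircle(c); q=cv2.moments(c)
    u2,v2=q['m10']/q['m00'],q['m01']/q['m00']; r=cv2.minAreaRect(c)
    print((u,v,rr),(u2,v2),ray(p,u2,v2,z).round(4),r)
tan(405,445,245,278,.025,((hsv[...,1]>90)).astype(np.uint8))
tan(262,296,270,302,.030,((hsv[...,1]<60)&(hsv[...,2]>120)).astype(np.uint8))
tan(135,185,255,285,.050,((hsv[...,1]<60)&(hsv[...,2]>120)).astype(np.uint8))
q=P[240:285,395:450]; print('pan z',np.median(q[...,2]))
# tall things (excluding arm) heights
for n,(u,v) in dict(stack=(560,340),mould=(390,219),stamp=(378,325),spat=(245,340),jug=(15,290)).items(): print(n,P[v,u].round(3))
E
```

```text
base 1839 z [0.032  0.0348 0.0377]
((479.5908203125, 83.41594696044922), (95.21080017089844, 143.0885467529297), 9.453434944152832) long axis deg -80.54656
cover 1808 z [0.0173 0.0209 0.024 ]
((520.2249755859375, 347.11102294921875), (88.62672424316406, 147.61203002929688), 11.137097358703613) long axis deg -78.8629
(422.8688049316406, 261.1241149902344, 10.351572036743164) (422.8956953642384, 260.86644591611474) [ 0.5321 -0.2453  0.025 ] ((423.0, 260.5), (19.0, 20.0), 90.0)
(277.83038330078125, 285.69384765625, 11.655184745788574) (277.8493384549722, 285.75842936406315) [0.4799 0.0827 0.03  ] ((278.0, 286.0), (22.0, 22.0), 90.0)
(155.65908813476562, 267.1136474609375, 13.960832595825195) (155.79355488418932, 267.7834843907351) [0.5214 0.3486 0.05  ] ((155.71218872070312, 267.4902038574219), (7.822420120239258, 27.86737060546875), 77.90524291992188)
pan z 0.002452321693569681
stack [ 0.375 -0.367  0.353]
mould [ 0.632 -0.176  0.016]
stamp [ 0.392 -0.135  0.054]
spat [0.362 0.157 0.011]
jug [0.473 0.6   0.126]
```

```bash
python3 - <<'E'
from h import *
for n in('top','scene'):
    im,d,p=grab(n); P=cloud(d,p)
    if n=='top': m=np.zeros(d.shape,bool); m[270:440,470:640]=1
    else: m=np.zeros(d.shape,bool); m[50:370,400:555]=1
    m&=(d>0)&(P[...,2]>.03)&(P[...,2]<1.0)
    Q=P[m]
    for z in np.arange(0,1,.1):
        q=Q[(Q[:,2]>z)&(Q[:,2]<z+.1)&(Q[:,1]<-.2)&(Q[:,0]<.8)]
        if len(q)>30: print(n,round(z,1),len(q),'x',np.percentile(q[:,0],[1,50,99]).round(3),'y',np.percentile(q[:,1],[1,50,99]).round(3))
E
```

```text
top 0.0 948 x [0.254 0.377 0.468] y [-0.47  -0.387 -0.365]
top 0.1 2262 x [0.25  0.358 0.464] y [-0.458 -0.39  -0.366]
top 0.2 3332 x [0.256 0.377 0.469] y [-0.477 -0.391 -0.366]
top 0.3 5505 x [0.251 0.363 0.464] y [-0.456 -0.392 -0.365]
top 0.4 6090 x [0.265 0.364 0.456] y [-0.439 -0.387 -0.365]
scene 0.0 3748 x [0.245 0.322 0.791] y [-0.616 -0.54  -0.392]
scene 0.1 4131 x [0.242 0.308 0.795] y [-0.593 -0.507 -0.391]
scene 0.2 2756 x [0.116 0.324 0.401] y [-0.596 -0.557 -0.426]
scene 0.3 7827 x [0.094 0.172 0.401] y [-0.599 -0.53  -0.377]
scene 0.4 6296 x [0.099 0.259 0.415] y [-0.592 -0.532 -0.388]
scene 0.5 12543 x [0.067 0.264 0.454] y [-0.586 -0.516 -0.379]
scene 0.6 959 x [0.241 0.355 0.467] y [-0.597 -0.493 -0.374]
```

```bash
python3 -m crank '[{"fingers":1,"tx":0,"ty":-1.3,"tz":0,"roll":0},{"fingers":1,"tx":0,"ty":-2.6,"tz":0,"roll":0},{"fingers":1,"tx":0,"ty":-3.8,"tz":0,"roll":0},{"fingers":1,"tx":0,"ty":-3.8,"tz":0,"roll":-1},{"fingers":1,"tx":0,"ty":-3.8,"tz":0,"roll":-2},{"fingers":1,"tx":0,"ty":-3.8,"tz":0,"roll":-3},{"fingers":1,"tx":0,"ty":-3.8,"tz":0,"roll":-4},{"fingers":1,"tx":0,"ty":-3.8,"tz":0,"roll":-5}]' 20; python3 -c "
from h import *
plan(.26,-.255,.25)"
```

```text
time: 1.25
tool_pos: [0.0976, -0.3599, 0.2517]
tool_rot: [0.468, 1.571, -1.53]
contact_force: [-0.1, 0.2, 0.6]
opening: 0.0918
shift units [ 0.043  2.606 -4.071] tool y dir deg -24.5
```

```bash
python3 -m crank '[{"fingers":1,"tx":0,"ty":0.7,"tz":-1,"roll":-1},{"fingers":1,"tx":0,"ty":1.3,"tz":-2,"roll":-2},{"fingers":1,"tx":0,"ty":2,"tz":-3.1,"roll":-3},{"fingers":1,"tx":0,"ty":2.6,"tz":-4.1,"roll":-3},{"fingers":1,"tx":0,"ty":3.6,"tz":-4.9,"roll":-3},{"fingers":1,"tx":0,"ty":4.6,"tz":-5.6,"roll":-3},{"fingers":1,"tx":0,"ty":5.6,"tz":-6.4,"roll":-3},{"fingers":1,"tx":0,"ty":6.4,"tz":-7,"roll":-3}]'; python3 -c "
from h import *
plan(.532,-.245,.20)"
```

```text
time: 2.25
tool_pos: [0.4494, -0.2125, 0.2516]
tool_rot: [0.416, 1.571, -1.063]
contact_force: [0.4, -1.6, -0.0]
opening: 0.092
shift units [1.29  1.983 0.997] tool y dir deg 5.24
```

```bash
python3 -m crank '[{"fingers":1,"tx":0.5,"ty":0.7,"tz":0.3,"roll":1},{"fingers":1,"tx":0.9,"ty":1.4,"tz":0.7,"roll":2},{"fingers":1,"tx":1.3,"ty":2,"tz":1,"roll":3},{"fingers":1,"tx":1.3,"ty":2,"tz":1,"roll":4},{"fingers":1,"tx":1.3,"ty":2,"tz":1,"roll":5},{"fingers":1,"tx":1.3,"ty":2,"tz":1,"roll":5},{"fingers":1,"tx":1.3,"ty":2,"tz":1,"roll":5},{"fingers":1,"tx":1.3,"ty":2,"tz":1,"roll":5}]'; python3 - <<'E'
from h import *
im,d,p=grab('wrist','w1.png')
P=cloud(d,p); hsv=cv2.cvtColor(im,cv2.COLOR_RGB2HSV)
m=((hsv[...,0]>8)&(hsv[...,0]<28)&(hsv[...,1]>80)&(P[...,2]>.01)&(P[...,2]<.04)&(d>0)).astype(np.uint8)
for c in cv2.findContours(m,0,2)[0]:
    if cv2.contourArea(c)>500:
        (u,v),r=cv2.minEnclosingCircle(c); q=P[cv2.drawContours(np.zeros_like(m),[c],-1,1,-1)>0]; t=q[q[:,2]>q[:,2].max()-.006]
        print(u,v,r,ray(p,u,v,.020).round(4),'top',q[:,2].max().round(4),'box',((t.min(0)+t.max(0))/2).round(4),np.ptp(t,axis=0).round(4))
plan(.532,-.245,.20)
E
```

```text
time: 3.25
tool_pos: [0.5308, -0.246, 0.1998]
tool_rot: [1.284, 1.571, -1.067]
contact_force: [0.6, 0.1, 0.8]
opening: 0.0921
140.62069702148438 243.3103485107422 19.558990478515625 [ 0.3967 -0.1426  0.02  ] top 0.0242 box [ 0.3952 -0.1417  0.0212] [0.0198 0.0253 0.006 ]
324.5559387207031 222.05419921875 27.423179626464844 [ 0.5324 -0.2485  0.02  ] top 0.333 box [ 0.5781 -0.198   0.333 ] [0. 0. 0.]
352.6764831542969 115.55882263183594 15.909931182861328 [ 0.614  -0.1995  0.02  ] top 0.333 box [ 0.5781 -0.198   0.333 ] [0. 0. 0.]
320.65032958984375 88.74836730957031 16.420711517333984 [ 0.6096 -0.1654  0.02  ] top 0.333 box [ 0.5781 -0.198   0.333 ] [0. 0. 0.]
378.5 81.59091186523438 16.778310775756836 [ 0.6475 -0.1952  0.02  ] top 0.333 box [ 0.5781 -0.198   0.333 ] [0. 0. 0.]
347.4473571777344 53.105262756347656 17.470396041870117 [ 0.644  -0.1616  0.02  ] top 0.0232 box [ 0.6454 -0.1615  0.0202] [0.0228 0.0227 0.006 ]
shift units [-0.004  0.004 -0.039] tool y dir deg -44.75
```

View pics/w1.png

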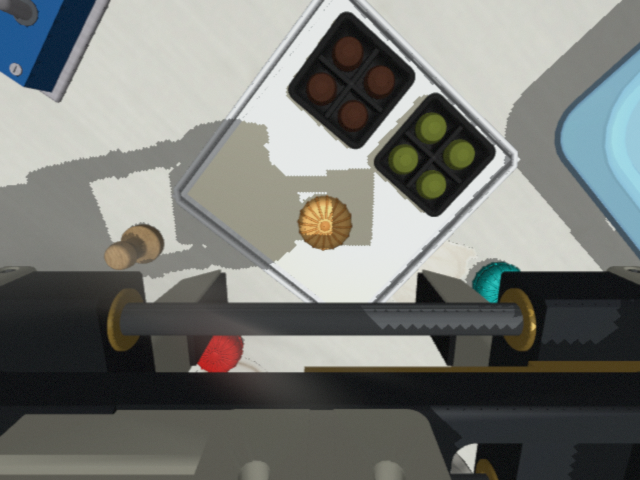

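The wrist view shows the monaka at (325,222), centred between the open jaws. The moulds start beyond (375,155), so the jaws clear them.

```bash
python3 -m crank '[{"fingers":1,"tx":1,"ty":0.04,"tz":0,"roll":0},{"fingers":1,"tx":2,"ty":0.04,"tz":0,"roll":0},{"fingers":1,"tx":3,"ty":0.04,"tz":0,"roll":0},{"fingers":1,"tx":3.6,"ty":0.04,"tz":0,"roll":0},{"fingers":1,"tx":3.9,"ty":0.04,"tz":0,"roll":0},{"fingers":1,"tx":4.05,"ty":0.04,"tz":0,"roll":0},{"fingers":1,"tx":4.05,"ty":0.04,"tz":0,"roll":0},{"fingers":0.4,"tx":4.05,"ty":0.04,"tz":0,"roll":0}]' 5 && python3 -m crank '[{"fingers":0.3,"tx":0,"ty":0,"tz":0,"roll":0},{"fingers":0.2,"tx":0,"ty":0,"tz":0,"roll":0},{"fingers":0.1,"tx":0,"ty":0,"tz":0,"roll":0},{"fingers":0,"tx":0,"ty":0,"tz":0,"roll":0},{"fingers":-0.1,"tx":0,"ty":0,"tz":0,"roll":0},{"fingers":-0.2,"tx":0,"ty":0,"tz":0,"roll":0},{"fingers":-0.2,"tx":0,"ty":0,"tz":0,"roll":0},{"fingers":-0.2,"tx":0,"ty":0,"tz":0,"roll":0}]' 5
```

```text
time: 4.3
tool_pos: [0.5325, -0.2475, 0.0387]
tool_rot: [1.762, 1.569, -0.591]
contact_force: [-0.3, -0.9, 0.1]
opening: 0.0858
time: 5.3
tool_pos: [0.532, -0.2472, 0.0378]
tool_rot: [1.384, 1.571, -0.969]
contact_force: [-0.5, -0.4, 1.7]
opening: 0.0498
```

```bash
python3 -m crank '[{"fingers":-0.2,"tx":-0.3,"ty":0,"tz":0,"roll":0},{"fingers":-0.2,"tx":-1,"ty":0,"tz":0,"roll":0},{"fingers":-0.2,"tx":-1.8,"ty":0,"tz":0,"roll":0},{"fingers":-0.2,"tx":-2.6,"ty":-0.5,"tz":-0.4,"roll":0},{"fingers":-0.2,"tx":-3,"ty":-1.2,"tz":-0.9,"roll":-0.5},{"fingers":-0.2,"tx":-3,"ty":-2,"tz":-1.5,"roll":-1},{"fingers":-0.2,"tx":-3,"ty":-2.7,"tz":-2,"roll":-1.5},{"fingers":-0.2,"tx":-3,"ty":-3,"tz":-2.2,"roll":-2}]' ; python3 -c "
from h import *
plan(.46,.083,.16)"
```

```text
time: 6.3
tool_pos: [0.5084, -0.0983, 0.1585]
tool_rot: [2.5, 1.571, 0.5]
contact_force: [-0.2, 0.3, -0.1]
opening: 0.0494
shift units [-0.037 -2.985 -3.619] tool y dir deg -24.57
```

```bash
python3 -m crank '[{"fingers":-0.2,"tx":0,"ty":-0.5,"tz":-0.7,"roll":-0.9},{"fingers":-0.2,"tx":0,"ty":-1,"tz":-1.4,"roll":-1.8},{"fingers":-0.2,"tx":0,"ty":-1.5,"tz":-2.1,"roll":-2.6},{"fingers":-0.2,"tx":0,"ty":-1.9,"tz":-2.7,"roll":-3.4},{"fingers":-0.2,"tx":0,"ty":-1.9,"tz":-2.7,"roll":-3.4},{"fingers":-0.2,"tx":0,"ty":-1.9,"tz":-2.7,"roll":-3.4},{"fingers":-0.2,"tx":0,"ty":-1.9,"tz":-2.7,"roll":-3.4},{"fingers":-0.2,"tx":0,"ty":-1.9,"tz":-2.7,"roll":-3.4}]' ; python3 -c "
from h import *
im,d,p=grab('wrist','w2.png'); np.savez('w2.npz',im=im,d=d,T=p[3],k=p[:3])
plan(.48,.083,.16)"
```

```text
time: 7.3
tool_pos: [0.4854, 0.0291, 0.1577]
tool_rot: [-0.064, 1.571, -1.476]
contact_force: [0.2, 0.3, -0.9]
opening: 0.0496
shift units [-0.059  0.08  -1.35 ] tool y dir deg 9.09
```

View pics/w2.png

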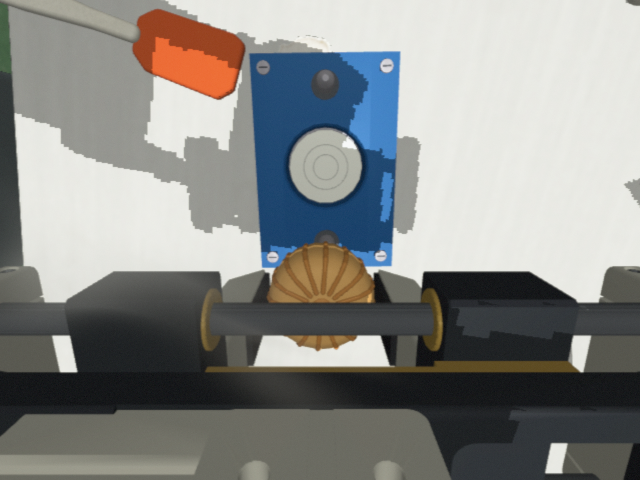

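The wrist view shows the monaka held at (322,295), with the base below it: pocket at (325,166), dowels at (325,84) and (326,240).

```bash
python3 - <<'E'
from h import *
a=np.load('w2.npz'); im=a['im'];d=a['d'];p=(*a['k'],a['T'])
hsv=cv2.cvtColor(im,cv2.COLOR_RGB2HSV)
b=((hsv[...,0]>100)&(hsv[...,0]<120)&(hsv[...,1]>130)).astype(np.uint8); b[268:]=0
c=max(cv2.findContours(b,0,2)[0],key=cv2.contourArea)[:,0]
w=np.array([ray(p,u,v,.036)[:2] for u,v in c],np.float32)
r=cv2.minAreaRect(w*1000); q=cv2.boxPoints(r); e=max((q[1]-q[0],q[2]-q[1]),key=np.linalg.norm)
print(r,np.degrees(np.arctan2(*e[::-1])), q)
m=((hsv[...,1]<60)&(hsv[...,2]>110)).astype(np.uint8); m[:,:285]=0;m[:,368:]=0;m[:120]=0;m[210:]=0
c=max(cv2.findContours(m,0,2)[0],key=cv2.contourArea); (u,v),rr=cv2.minEnclosingCircle(c); print(u,v,rr,ray(p,u,v,.030).round(4),ray(p,u+rr,v,.03)-ray(p,u-rr,v,.03))
# blue pocket rim: hole in blue mask
cs,h=cv2.findContours(b,cv2.RETR_CCOMP,2)
for k,i in zip(cs,h[0]):
    if i[3]>=0 and cv2.contourArea(k)>100:
        (u,v),rr=cv2.minEnclosingCircle(k); print('hole',u,v,rr,ray(p,u,v,.036).round(4),np.linalg.norm(ray(p,u+rr,v,.036)-ray(p,u-rr,v,.036)))
P=cloud(d,p)
for u,v in((290,130),(290,220),(380,130)): print(P[v,u].round(4))
E
```

```text
((479.0718688964844, 81.45803833007812), (99.00872039794922, 148.93360900878906), 9.82606315612793) -80.17393 [[ 4.1758539e+02  1.4638414e+02]
 [ 4.4300208e+02 -3.6466885e-01]
 [ 5.4055835e+02  1.6531937e+01]
 [ 5.1514166e+02  1.6328075e+02]]
325.4618225097656 165.0363311767578 37.524314880371094 [0.479  0.0827 0.03  ] [0.05417928 0.0086541  0.        ]
hole 272.1428527832031 256.5 7.29875373840332 [0.4497 0.0089 0.036 ] 0.011158422329268912
hole 380.1428527832031 255.5 7.29875373840332 [0.531  0.0227 0.036 ] 0.011145020460023691
hole 324.85748291015625 164.97952270507812 39.5010986328125 [0.4784 0.083  0.036 ] 0.056425916983489054
hole 325.0 84.0 16.278919219970703 [0.4699 0.1359 0.036 ] 0.021981112402238066
hole 262.7894592285156 67.07894897460938 8.5470552444458 [0.4273 0.1397 0.036 ] 0.011412939001765404
hole 386.4237365722656 65.36441040039062 8.752274513244629 [0.5085 0.1537 0.036 ] 0.01166849650208081
[0.4507 0.1027 0.0367]
[0.4593 0.0395 0.0367]
[0.5126 0.1126 0.0358]
```

```bash
python3 - <<'E'
from h import *
a=np.load('w2.npz'); im=a['im'];p=(*a['k'],a['T'])
hsv=cv2.cvtColor(im,cv2.COLOR_RGB2HSV)
m=((hsv[...,0]>8)&(hsv[...,0]<28)&(hsv[...,1]>80)).astype(np.uint8); m[:235]=0;m[355:]=0;m[:,:255]=0;m[:,385:]=0
c=np.vstack([k for k in cv2.findContours(m,0,2)[0] if cv2.contourArea(k)>80]); (u,v),rr=cv2.minEnclosingCircle(c); print(u,v,rr,cv2.boundingRect(c))
s=observe(); M=R.from_euler('xyz',s['tool_rot']).as_matrix(); print('tool-frame centre mm',(M.T@(ray(p,u,v,s['tool_pos'][2]-.019)-s['tool_pos'])*1000).round(1))
plan(.479,.0822,.066)
E
```

```text
321.06756591796875 295.2588806152344 55.09519958496094 (266, 241, 110, 110)
tool-frame centre mm [19.  -1.   0.4]
shift units [ 2.291  0.052 -1.334] tool y dir deg 9.09
```

```bash
python3 -m crank '[{"fingers":-0.2,"tx":0,"ty":0.05,"tz":-0.5,"roll":0},{"fingers":-0.2,"tx":0,"ty":0.05,"tz":-1.0,"roll":-0.06},{"fingers":-0.2,"tx":0,"ty":0.05,"tz":-1.33,"roll":-0.06},{"fingers":-0.2,"tx":0.6,"ty":0.05,"tz":-1.33,"roll":-0.06},{"fingers":-0.2,"tx":1.2,"ty":0.05,"tz":-1.33,"roll":-0.06},{"fingers":-0.2,"tx":1.7,"ty":0.05,"tz":-1.33,"roll":-0.06},{"fingers":-0.2,"tx":1.9,"ty":0.05,"tz":-1.33,"roll":-0.06},{"fingers":-0.2,"tx":1.9,"ty":0.05,"tz":-1.33,"roll":-0.06}]'; python3 -c "
from h import *
plan(.479,.0822,.066)"
```

```text
time: 8.35
tool_pos: [0.4787, 0.0825, 0.0816]
tool_rot: [-1.572, 1.57, -2.973]
contact_force: [-0.7, -0.1, -0.3]
opening: 0.0494
shift units [0.389 0.005 0.01 ] tool y dir deg 9.75
```

```bash
python3 -m crank '[{"fingers":-0.2,"tx":0.15,"ty":0,"tz":0,"roll":0},{"fingers":-0.2,"tx":0.28,"ty":0,"tz":0,"roll":0},{"fingers":-0.2,"tx":0.36,"ty":0,"tz":0,"roll":0},{"fingers":-0.2,"tx":0.4,"ty":0,"tz":0,"roll":0},{"fingers":-0.2,"tx":0.4,"ty":0,"tz":0,"roll":0},{"fingers":0.1,"tx":0.4,"ty":0,"tz":0,"roll":0},{"fingers":0.25,"tx":0.4,"ty":0,"tz":0,"roll":0},{"fingers":0.4,"tx":0.4,"ty":0,"tz":0,"roll":0}]' && python3 -m crank '[{"fingers":0.5,"tx":0,"ty":0,"tz":0,"roll":0},{"fingers":0.5,"tx":0,"ty":0,"tz":0,"roll":0},{"fingers":0.5,"tx":-0.5,"ty":0,"tz":0,"roll":0},{"fingers":0.5,"tx":-1.5,"ty":0,"tz":0,"roll":0},{"fingers":0.5,"tx":-2.5,"ty":0,"tz":0,"roll":0},{"fingers":0.5,"tx":-3,"ty":0,"tz":0,"roll":0},{"fingers":0.5,"tx":-3,"ty":0,"tz":0,"roll":0},{"fingers":0.5,"tx":-3,"ty":0,"tz":0,"roll":0}]'; python3 - <<'E'
from h import *
im,d,p=grab('wrist','w3.png'); np.savez('w3.npz',im=im,d=d,T=p[3],k=p[:3])
plan(.5214,.3486,.185)
E
```

```text
time: 9.35
tool_pos: [0.4789, 0.0826, 0.0658]
tool_rot: [0.968, 1.571, -0.432]
contact_force: [-0.2, -0.5, -0.7]
opening: 0.0619
time: 10.35
tool_pos: [0.4782, 0.0826, 0.1847]
tool_rot: [-1.674, 1.569, -3.074]
contact_force: [0.1, -0.2, -0.3]
opening: 0.0689
shift units [-0.017  2.196 -6.37 ] tool y dir deg 9.77
```

View pics/w3.png

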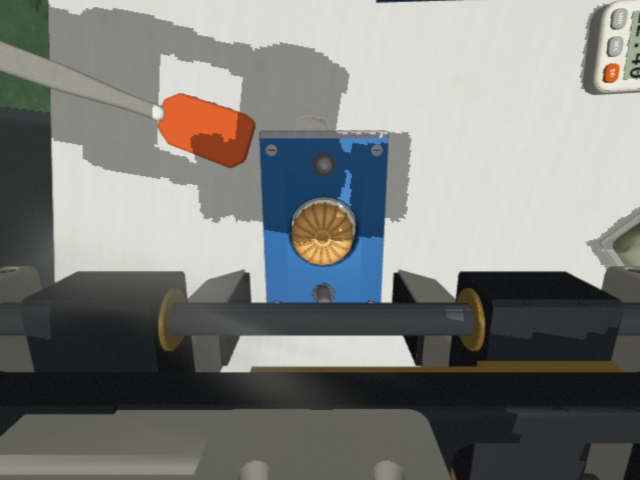

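The monaka lies flat in the pocket at (322,231), released. Next is a look at the cover.

```bash
python3 -m crank '[{"fingers":0.5,"tx":0,"ty":0.3,"tz":-0.8,"roll":0},{"fingers":0.5,"tx":0,"ty":0.7,"tz":-2,"roll":0},{"fingers":0.5,"tx":0,"ty":1.1,"tz":-3.2,"roll":0},{"fingers":0.5,"tx":0,"ty":1.5,"tz":-4.3,"roll":-0.15},{"fingers":0.5,"tx":0,"ty":1.8,"tz":-4.9,"roll":-0.15},{"fingers":0.5,"tx":0,"ty":1.8,"tz":-4.9,"roll":-0.15},{"fingers":0.5,"tx":0,"ty":1.8,"tz":-4.9,"roll":-0.15},{"fingers":0.5,"tx":0,"ty":1.8,"tz":-4.9,"roll":-0.15}]'; python3 - <<'E'
from h import *
a=np.load('w3.npz');im=a['im'];p=(*a['k'],a['T']);P=cloud(a['d'],p);hsv=cv2.cvtColor(im,cv2.COLOR_RGB2HSV)
m=((hsv[...,0]>8)&(hsv[...,0]<28)&(hsv[...,1]>80)); m[:190]=0;m[275:]=0;m[:,:285]=0;m[:,365:]=0
q=P[m]; print('monaka z',np.percentile(q[:,2],[5,50,95,99]).round(4)); A=np.c_[q[:,:2],np.ones(len(q))]; print('tilt',np.linalg.lstsq(A,q[:,2],rcond=None)[0][:2].round(3))
im,d,p=grab('wrist','w4.png'); P=cloud(d,p); hsv=cv2.cvtColor(im,cv2.COLOR_RGB2HSV)
b=((hsv[...,0]>100)&(hsv[...,0]<120)&(hsv[...,1]>130)).astype(np.uint8)
k=max(cv2.findContours(b,0,2)[0],key=cv2.contourArea); print(cv2.boundingRect(k)); c=k[:,0]
w=np.array([ray(p,u,v,.022)[:2] for u,v in c],np.float32)
r=cv2.minAreaRect(w*1000); print(r)
M=cv2.drawContours(np.zeros_like(b),[k],-1,1,-1)
g=((hsv[...,1]<60)&(hsv[...,2]>110)&(M>0)&(P[...,2]>.044)&(P[...,2]<.06)).astype(np.uint8)
k=max(cv2.findContours(g,0,2)[0],key=cv2.contourArea); print('grip px',cv2.minAreaRect(k))
w=np.array([ray(p,u,v,.050)[:2] for u,v in k[:,0]],np.float32); print('grip',cv2.minAreaRect(w*1000))
E
```

```text
time: 11.4
tool_pos: [0.5163, 0.2868, 0.1854]
tool_rot: [-1.113, 1.57, -2.488]
contact_force: [0.9, 0.1, 0.4]
opening: 0.0691
monaka z [0.0512 0.0574 0.059  0.0597]
tilt [-0.025  0.294]
(284, 58, 118, 185)
((519.7953491210938, 348.07110595703125), (90.82650756835938, 147.4576416015625), 11.245884895324707)
grip px ((344.0, 155.5), (87.0, 26.0), 90.0)
grip ((520.1243286132812, 348.3222351074219), (19.019521713256836, 63.44847869873047), 11.613574028015137)
```

View pics/w4.png

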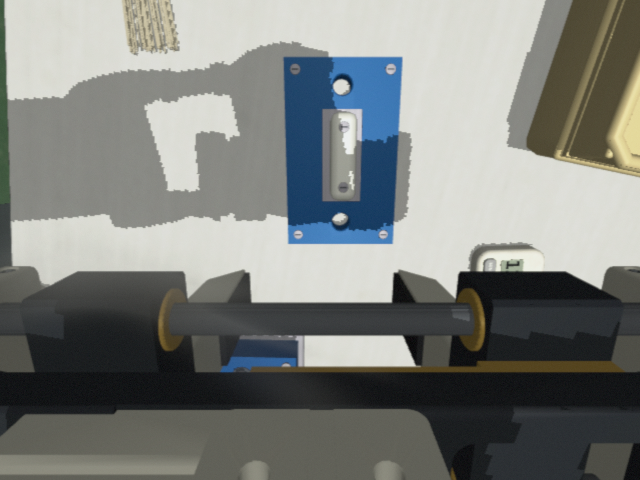

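The cover is in clear view at (344,150), with its grip bar at (344,155).

```bash
python3 - <<'E'
from h import *
plan(.520,.3483,.051)
a=np.load('w3.npz');p=(*a['k'],a['T']);P=cloud(a['d'],p).reshape(-1,3)
q=P[(np.hypot(P[:,0]-.479,P[:,1]-.0822)<.012)&(P[:,2]>.04)]; A=np.c_[q[:,:2]-[.479,.0822],np.ones(len(q))]; print('flat tilt',np.linalg.lstsq(A,q[:,2],rcond=None)[0].round(3))
q=P[(P[:,2]>.045)&(np.hypot(P[:,0]-.479,P[:,1]-.0822)<.035)]; 
print('extent at ring',(np.percentile(q,1,axis=0)+np.percentile(q,99,axis=0))/2,np.percentile(q,99,axis=0)-np.percentile(q,1,axis=0))
E
```

```text
shift units [ 3.365  0.386 -1.489] tool y dir deg 11.19
flat tilt [0.007 0.007 0.058]
extent at ring [0.48122015 0.09127423 0.16549704] [0.06102731 0.04580411 0.22396916]
```

```bash
python3 -m crank '[{"fingers":0.3,"tx":0,"ty":0.2,"tz":-0.8,"roll":0},{"fingers":0.3,"tx":0.5,"ty":0.39,"tz":-1.49,"roll":0},{"fingers":0.3,"tx":1.4,"ty":0.39,"tz":-1.49,"roll":0},{"fingers":0.3,"tx":2.3,"ty":0.39,"tz":-1.49,"roll":0},{"fingers":0.3,"tx":3,"ty":0.39,"tz":-1.49,"roll":0},{"fingers":0.3,"tx":3.3,"ty":0.39,"tz":-1.49,"roll":0},{"fingers":0.3,"tx":3.36,"ty":0.39,"tz":-1.49,"roll":0},{"fingers":0.3,"tx":3.36,"ty":0.39,"tz":-1.49,"roll":0}]' 50 && python3 -m crank '[{"fingers":0,"tx":0,"ty":0,"tz":0,"roll":0},{"fingers":-0.3,"tx":0,"ty":0,"tz":0,"roll":0},{"fingers":-0.7,"tx":0,"ty":0,"tz":0,"roll":0},{"fingers":-0.9,"tx":0,"ty":0,"tz":0,"roll":0},{"fingers":-1,"tx":0,"ty":0,"tz":0,"roll":0},{"fingers":-1,"tx":0,"ty":0,"tz":0,"roll":0},{"fingers":-1,"tx":0,"ty":0,"tz":0,"roll":0},{"fingers":-1,"tx":0,"ty":0,"tz":0,"roll":0}]' 50; python3 -c "
from h import *
plan(.520,.3483,.051)"
```

```text
time: 12.45
tool_pos: [0.5208, 0.3496, 0.0524]
tool_rot: [1.787, 1.569, 0.412]
contact_force: [0.3, 0.4, -0.3]
opening: 0.0595
time: 13.45
tool_pos: [0.5202, 0.3495, 0.0513]
tool_rot: [1.402, 1.571, 0.028]
contact_force: [0.2, 0.3, 1.1]
opening: 0.0195
shift units [ 0.008 -0.011  0.029] tool y dir deg 11.27
```

```bash
python3 -m crank '[{"fingers":-1,"tx":-0.4,"ty":0,"tz":0,"roll":0},{"fingers":-1,"tx":-1.2,"ty":0,"tz":0,"roll":0},{"fingers":-1,"tx":-2,"ty":0,"tz":0,"roll":0},{"fingers":-1,"tx":-2.6,"ty":0,"tz":0,"roll":0},{"fingers":-1,"tx":-2.8,"ty":-0.3,"tz":0.8,"roll":0.15},{"fingers":-1,"tx":-2.8,"ty":-0.6,"tz":1.6,"roll":0.15},{"fingers":-1,"tx":-2.8,"ty":-0.8,"tz":2.2,"roll":0.15},{"fingers":-1,"tx":-2.8,"ty":-0.8,"tz":2.2,"roll":0.15}]' && python3 -m crank '[{"fingers":-1,"tx":0,"ty":-0.3,"tz":0.8,"roll":0},{"fingers":-1,"tx":0,"ty":-0.6,"tz":1.6,"roll":0},{"fingers":-1,"tx":0,"ty":-0.9,"tz":2.4,"roll":0},{"fingers":-1,"tx":0,"ty":-1.2,"tz":3.2,"roll":0},{"fingers":-1,"tx":0,"ty":-1.45,"tz":3.9,"roll":0},{"fingers":-1,"tx":0,"ty":-1.5,"tz":4.15,"roll":0},{"fingers":-1,"tx":0,"ty":-1.5,"tz":4.15,"roll":0},{"fingers":-1,"tx":0,"ty":-1.5,"tz":4.15,"roll":0}]'; python3 - <<'E'
from h import *
im,d,p=grab('wrist','w5.png'); np.savez('w5.npz',im=im,d=d,T=p[3],k=p[:3])
plan(.479,.0822,.163)
E
```

```text
time: 14.45
tool_pos: [0.5056, 0.2554, 0.164]
tool_rot: [-0.866, 1.57, -2.269]
contact_force: [0.8, 0.0, -3.5]
opening: 0.0196
time: 15.45
tool_pos: [0.4753, 0.0841, 0.1634]
tool_rot: [2.077, 1.57, 0.678]
contact_force: [0.1, -0.1, -3.1]
opening: 0.0195
shift units [0.009 0.086 0.064] tool y dir deg 9.83
```

View pics/w5.png

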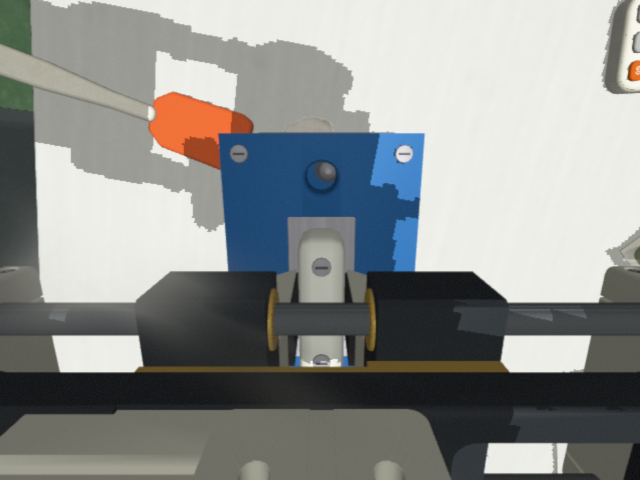

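The held cover shows its far hole at (321,176), with the dowel tip visible inside it, slightly to the right.

```bash
python3 - <<'E'
from h import *
a=np.load('w5.npz'); im=a['im'];p=(*a['k'],a['T']);d=a['d'];P=cloud(d,p)
s=observe(); M=R.from_euler('xyz',s['tool_rot']).as_matrix(); t=np.array(s['tool_pos'])
hsv=cv2.cvtColor(im,cv2.COLOR_RGB2HSV)
top=P[200:250,240:270].reshape(-1,3)[:,2]; print('cover top z',np.median(top),'expected',t[2]-.0293)
b=((hsv[...,0]>100)&(hsv[...,0]<120)&(hsv[...,1]>130)&(hsv[...,2]>80)).astype(np.uint8); b[270:]=0
cs,h=cv2.findContours(b,cv2.RETR_CCOMP,2)
for k,i in zip(cs,h[0]):
    if i[3]>=0 and cv2.contourArea(k)>100:
        (u,v),r=cv2.minEnclosingCircle(k); w=ray(p,u,v,t[2]-.0293); dia=np.linalg.norm(ray(p,u+r,v,t[2]-.0293)-ray(p,u-r,v,t[2]-.0293))
        print((round(u),round(v),round(r,1)),'tool mm',(M.T@(w-t)*1000).round(1),'dia',dia.round(4))
k=max(cs,key=cv2.contourArea)[:,0]; w=np.array([M.T@(ray(p,u,v,t[2]-.0293)-t)*1000 for u,v in k]); print('edges y',np.percentile(w[:,1],[2,98]),'zmin',w[:,2].min())
k=k[(k[:,1]>150)&(k[:,1]<255)]
for side in(-1,1):
    q=w[[i for i in range(len(w)) if side*w[i,1]>38 and -68<w[i,2]<-30]]; print(side,np.polyfit(q[:,2],q[:,1],1))
E
```

```text
cover top z 0.13430002613866682 expected 0.13404493410397836
(321, 177, 17.2) tool mm [ 29.3  -0.9 -53.8] dia 0.0158
(404, 153, 10.6) tool mm [ 29.3  36.4 -64.3] dia 0.0096
(238, 153, 10.3) tool mm [ 29.3 -38.3 -64.4] dia 0.0093
edges y [-46.62743813  44.74777333] zmin -72.78370535403651
-1 [ 2.92504343e-03 -4.62563342e+01]
1 [-3.77752285e-03  4.42897435e+01]
```

```bash
python3 -m crank '[{"fingers":-1,"tx":0,"ty":0.1,"tz":0.03,"roll":0},{"fingers":-1,"tx":0,"ty":0.1,"tz":0.03,"roll":0},{"fingers":-1,"tx":0.3,"ty":0.1,"tz":0.03,"roll":0},{"fingers":-1,"tx":0.6,"ty":0.1,"tz":0.03,"roll":0},{"fingers":-1,"tx":0.9,"ty":0.1,"tz":0.03,"roll":0},{"fingers":-1,"tx":1.1,"ty":0.1,"tz":0.03,"roll":0},{"fingers":-1,"tx":1.1,"ty":0.1,"tz":0.03,"roll":0},{"fingers":-1,"tx":1.1,"ty":0.1,"tz":0.03,"roll":0}]'; python3 - <<'E'
from h import *
plan(.4797,.0835,.117)
im,d,p=grab('wrist'); np.savez('w6.npz',im=im,d=d,T=p[3],k=p[:3])
cv2.imwrite('pics/w6.png',cv2.resize(im[120:230,220:430,::-1],None,fx=3.5,fy=3.5,interpolation=cv2.INTER_CUBIC))
E
```

```text
time: 16.5
tool_pos: [0.4794, 0.0827, 0.1195]
tool_rot: [1.263, 1.57, -0.138]
contact_force: [0.9, -0.1, -3.3]
opening: 0.0198
shift units [ 0.063  0.011 -0.019] tool y dir deg 9.77
```

View pics/w6.png

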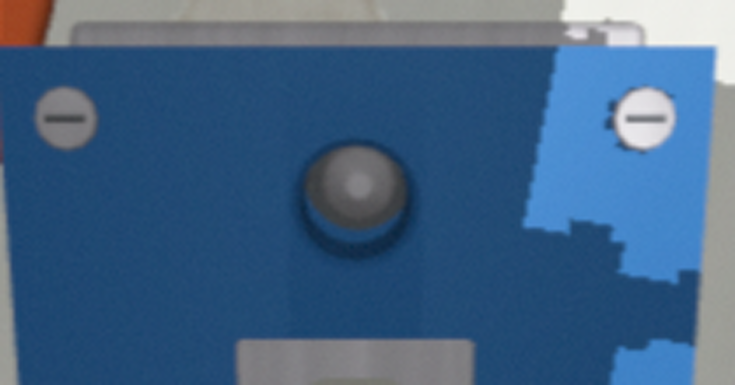

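The dowel tip at (322,173) is visible inside the hole, whose centre is at (321.7,177).

```bash
python3 - <<'E'
from h import *
a=np.load('w6.npz'); im=a['im'];p=(*a['k'],a['T'])
s=observe(); M=R.from_euler('xyz',s['tool_rot']).as_matrix(); t=np.array(s['tool_pos'])
hsv=cv2.cvtColor(im,cv2.COLOR_RGB2HSV)
g=im[150:200,300:345].astype(int).sum(2); 
# hole = not medium-bright blue
b=((hsv[...,0]>100)&(hsv[...,0]<120)&(hsv[...,1]>130)&(hsv[...,2]>80)).astype(np.uint8); b[225:]=0
cs,h=cv2.findContours(b,cv2.RETR_CCOMP,2)
for k,i in zip(cs,h[0]):
    if i[3]>=0 and cv2.contourArea(k)>300:
        e=cv2.fitEllipse(k); print(e)
        if abs(e[0][0]-322)<10: (u,v)=e[0]; H=M.T@(ray(p,u,v,t[2]-.0293)-t)*1000; print('hole',H.round(1))
        else: print('screw',(M.T@(ray(p,*e[0],t[2]-.0293)-t)*1000).round(1))
D=M.T@(ray(p,322.0,172.9,.062)-t)*1000; print('dowel',D.round(1))
E
```

```text
((321.125244140625, 177.17115783691406), (33.322750091552734, 33.50273895263672), 30.6563663482666)
hole [ 29.3  -1.  -53.8]
((403.6241149902344, 153.44825744628906), (19.814847946166992, 20.535200119018555), 46.16783905029297)
screw [ 29.3  36.2 -64.4]
((238.55499267578125, 153.29376220703125), (19.459556579589844, 20.7224178314209), 125.61884307861328)
screw [ 29.3 -38.3 -64.5]
dowel [ 57.6  -0.6 -53.6]
```

```bash
python3 -m crank '[{"fingers":-1,"tx":0.08,"ty":0.01,"tz":0,"roll":0},{"fingers":-1,"tx":0.16,"ty":0.01,"tz":0,"roll":0},{"fingers":-1,"tx":0.23,"ty":0.01,"tz":0,"roll":0},{"fingers":-1,"tx":0.3,"ty":0.01,"tz":0,"roll":0},{"fingers":-1,"tx":0.37,"ty":0.01,"tz":0,"roll":0},{"fingers":-1,"tx":0.44,"ty":0.01,"tz":0,"roll":0},{"fingers":-1,"tx":0.5,"ty":0.01,"tz":0,"roll":0},{"fingers":-1,"tx":0.5,"ty":0.01,"tz":0,"roll":0}]' 60
```

```text
time: 17.55
tool_pos: [0.4794, 0.0827, 0.0991]
tool_rot: [-1.556, 1.57, -2.956]
contact_force: [-0.8, -0.9, -2.7]
opening: 0.0194
```

```bash
python3 -m crank '[{"fingers":-1,"tx":0.05,"ty":0,"tz":0,"roll":0},{"fingers":-1,"tx":0.1,"ty":0,"tz":0,"roll":0},{"fingers":-1,"tx":0.14,"ty":0,"tz":0,"roll":0},{"fingers":-1,"tx":0.18,"ty":0,"tz":0,"roll":0},{"fingers":-1,"tx":0.22,"ty":0,"tz":0,"roll":0},{"fingers":-1,"tx":0.25,"ty":0,"tz":0,"roll":0},{"fingers":-1,"tx":0.28,"ty":0,"tz":0,"roll":0},{"fingers":-1,"tx":0.28,"ty":0,"tz":0,"roll":0}]' 60
```

```text
time: 18.55
tool_pos: [0.4796, 0.0828, 0.0884]
tool_rot: [1.164, 1.57, -0.236]
contact_force: [-2.6, -0.0, 7.4]
opening: 0.0197
```

```bash
python3 -m crank '[{"fingers":-1,"tx":0.01,"ty":0,"tz":0,"roll":0},{"fingers":-1,"tx":0.02,"ty":0,"tz":0,"roll":0},{"fingers":-1,"tx":0.03,"ty":0,"tz":0,"roll":0},{"fingers":-1,"tx":0.04,"ty":0,"tz":0,"roll":0},{"fingers":-1,"tx":0.04,"ty":0,"tz":0,"roll":0},{"fingers":-1,"tx":0.04,"ty":0,"tz":0,"roll":0},{"fingers":-1,"tx":0.04,"ty":0,"tz":0,"roll":0},{"fingers":-1,"tx":0.04,"ty":0,"tz":0,"roll":0}]' 60
```

```text
time: 19.55
tool_pos: [0.4796, 0.0827, 0.0873]
tool_rot: [1.221, 1.57, -0.179]
contact_force: [-3.0, -1.1, 11.6]
opening: 0.0194
```

```bash
python3 -m crank '[{"fingers":-1,"tx":0.01,"ty":0,"tz":0,"roll":0},{"fingers":-1,"tx":0.02,"ty":0,"tz":0,"roll":0},{"fingers":-1,"tx":0.03,"ty":0,"tz":0,"roll":0},{"fingers":-1,"tx":0.03,"ty":0,"tz":0,"roll":0},{"fingers":-1,"tx":0.03,"ty":0,"tz":0,"roll":0},{"fingers":-1,"tx":0.03,"ty":0,"tz":0,"roll":0},{"fingers":-1,"tx":0.03,"ty":0,"tz":0,"roll":0},{"fingers":-1,"tx":0.03,"ty":0,"tz":0,"roll":0}]' 60; python3 - <<'E'
from h import *
print(observe()['torque'])
im,d,p=grab('scene'); 
cv2.imwrite('pics/s7.png',cv2.resize(im[200:290,220:340,::-1],None,fx=6,fy=6,interpolation=cv2.INTER_CUBIC))
im,d,p=grab('wrist','w7.png'); P=cloud(d,p)
s=observe(); print(s['tool_pos'])
for u,v in((240,200),(240,250),(400,180),(400,200),(270,140)): print((u,v),P[v,u].round(4))
E
```

```text
time: 20.55
tool_pos: [0.4796, 0.0827, 0.0872]
tool_rot: [1.226, 1.569, -0.174]
contact_force: [-6.8, -1.0, 22.4]
opening: 0.0196
[-0.13898604  1.28718655  0.04293274]
[0.47961051 0.08274268 0.08723785]
(240, 200) [0.4342 0.1189 0.0587]
(240, 250) [0.4367 0.0944 0.0578]
(400, 180) [0.5054 0.1405 0.0586]
(400, 200) [0.5077 0.1314 0.0575]
(270, 140) [0.4443 0.1479 0.0584]
```

View pics/s7.png

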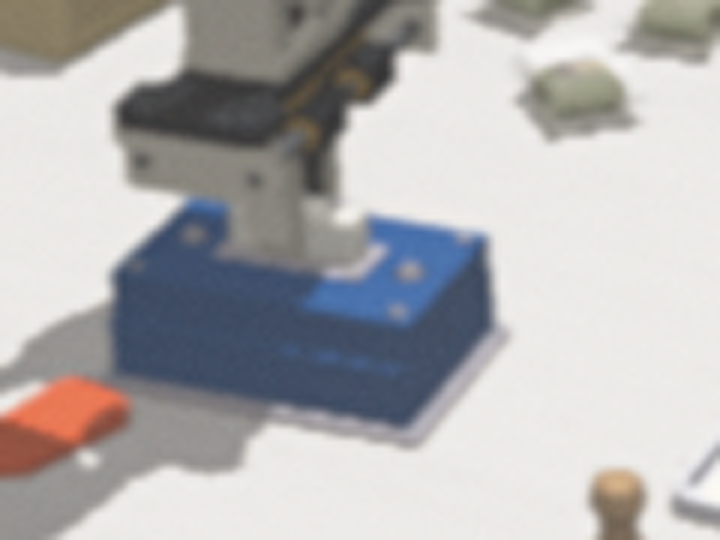

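View pics/w7.png

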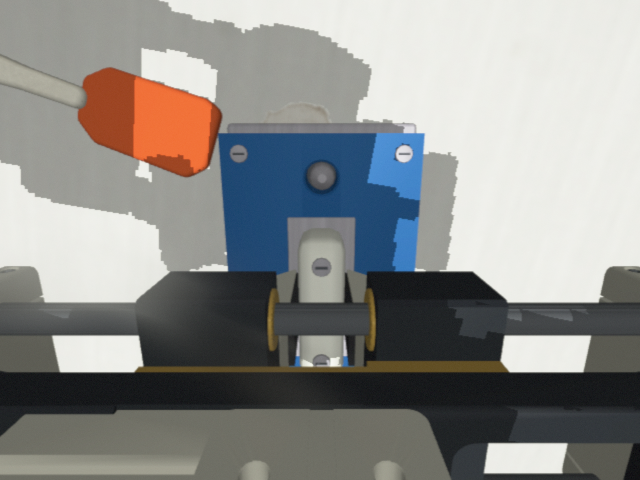

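Press is shut. There is a small sideways load against the dowels, so I ease that off while keeping the push.

```bash
python3 -m crank '[{"fingers":-1,"tx":0,"ty":-0.005,"tz":0,"roll":0},{"fingers":-1,"tx":0,"ty":-0.01,"tz":0,"roll":0},{"fingers":-1,"tx":0,"ty":-0.015,"tz":0,"roll":0},{"fingers":-1,"tx":0,"ty":-0.015,"tz":0,"roll":0},{"fingers":-1,"tx":0,"ty":-0.015,"tz":0,"roll":0},{"fingers":-1,"tx":0,"ty":-0.015,"tz":0,"roll":0},{"fingers":-1,"tx":0,"ty":-0.015,"tz":0,"roll":0},{"fingers":-1,"tx":0,"ty":-0.015,"tz":0,"roll":0}]' 60; python3 -c "
from h import *
print(observe()['torque'])"
```

```text
time: 21.65
tool_pos: [0.4796, 0.0828, 0.0872]
tool_rot: [1.406, 1.568, 0.005]
contact_force: [-6.1, -0.0, 21.2]
opening: 0.0198
[-0.01311673  1.04485997 -0.04000359]
```

```bash
python3 -c "
from cell import hand_in
print(hand_in())"
```

```text
the job is handed in; nothing more can be done
None
```

The press is shut with the monaka inside, and I handed the job in at about 21.7 s with the arm still gripping the cover and pressing down.

- **Monaka:** I gripped it at 5 N, set it in the pocket and let go. Depth readings put its top at 58 mm, as expected on the pad, with almost no tilt.
- **Cover:** I took it by the grip bar and lined it up by looking at the dowel through the far hole, about 0.4 mm off. It went over the dowels with no contact force.
- **Shut check:** The tool stopped at z = 87.2 mm, against 87.3 mm worked out for shut. The upward force then jumped from 11.6 to 22.4 N while the height barely changed, so it is on a hard stop. In the last pictures the cover looks flush on the sides in view, and the far dowel fills its hole. Depth on the visible part of the cover top read 57.5–58.7 mm, against 58 mm.

**Checks that disagreed or weren't made:**
- A sideways force of about 6 N and a moment of about 1 N m remained at hand-in. Easing the arm sideways barely reduced them.
- The wrist camera read about 1 mm off across the jaws; I lined the cover up from that camera's own views so the offset would cancel out.
- I could not see the near dowel or the near edge of the cover at the end, because the gripper hid them.
- I did not take a last picture of the other things on the worktop, but no move touched them.

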